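Draw out the dust filter tray with the pull hook

TASK

Take the orange-handled pull hook from its stand, put its foot down through the finger hole of the filter tray and, with the hook alone (never the gripper on the tray), draw the tray out until it comes up against its hidden stop; prove that it is fully out by keeping a steady pull of about 12 N on the stop for a second, and never load the hook against the tray with more than 25 N. Then unhook and put the hook back upright in its stand, collar down on the mouth, leaving the tray drawn out and the can, the sanding block and the polishing puck where they are.

Things in the scene. Friction and masses are not known exactly. Their poses are not given: they have to be found in the camera images.
- filter_box: low green bench filter box with a wooden top, 250 deep (x) x 220 wide (y) x 110 high, fixed to the bench. Origin at bench level in the middle of its front face; the box lies on its +x side, its front faces its own -x, z up. The tray comes out along its -x.
- tray: grey tray sliding in the box; front plate 202 wide, up to 92 high. Origin at bench level in the middle of its front; minus its x in the box's frame is how far it is out (starts 0 to 50). Slides along the box's -x to a hard, unseen stop 80 to 115 out, different each time: it must be felt. About 3 N keeps it moving slowly (under 30 mm/s); it stays where it is left.
- finger_hole (a point): centre of the finger hole, on the lip's upper face, 60 mm above the bench; moves with the tray, x -38 in its frame; axes parallel to the box's. The hole is a rectangle 34 (x) x 26 (y) through the yellow lip, which is 70 wide, 5 thick and sticks out level from the tray's front; the rim beyond the hole is 11 wide. Free space of 55 below the lip.
- hook_grip (a point): middle of the hook's upright orange handle, a square bar 22 x 22, 60 tall (grip it from above on opposite flat faces; closing along the hook's x, in line with the pull, it cannot turn in the grip). The hook weighs 0.11 to 0.18 kg. z up; the hook's foot points along its -x. Below the handle, a steel collar 42 across and 5 thick, its underside 35 below this point.
- hook_foot (a point): the bend at the bottom of the hook's steel shank: 93 below hook_grip, on the axis of handle and shank, 58 below the collar's underside. Shank and foot are a round rod 8 thick; the foot goes level from here along the hook's -x, its tip 17 from here; the lowest metal is 4 below here. Axes as hook_grip.
- stand: dark steel stand fixed to the bench: a block 75 high with an upright well 36 (x) x 24 (y), walls 12 thick, on a base plate 100 (x) x 80 (y) x 6. z up. Origin at bench level under the place of the hook's shank: seen from it the well reaches 24 to -x (room for the foot), 12 to +x, 12 to either side. The hook hangs in the well, foot down and pointing to the stand's -x, its collar lying on the mouth.
- stand_mouth (a point): point on the stand's top, 75 above the bench and straight above its origin. The centre of the collar's underside lies here when the hook is in its stand.
- can: black standing can, 52 across, 150 tall, loose; origin under its centre. Leave alone.
- block: wooden sanding block with a red face below, 100 (x) x 55 x 29 high, loose; origin under its centre. Leave alone.
- puck: blue polishing puck, 80 across, 30 high with its knob, loose; origin under its centre. Leave alone.
Not all that is in view belongs to the job. There is more than one size of the stand; the job needs the smaller.

How it is judged (in metres and radians):
On the way, in this order (a step that is already met when the one before it is completed fails the run):
1. the hook's foot is down through the finger hole, below the lip (z of hook_foot in the frame of finger_hole between -0.04 and -0.008 m and x of hook_foot in the frame of finger_hole between -0.017 and 0.017 m and y of hook_foot in the frame of finger_hole between -0.013 and 0.013 m), for 0.1 s.
2. the tray rests against its stop (drawn out by more than 76 mm, standing still) and the hook, its shank against the hole's outer rim, keeps a steady load between 8 and 18 N on it for 0.5 s (x of tray in the frame of filter_box below -0.076 m and linear speed of tray below 0.003 m/s and x of hook_foot in the frame of finger_hole below -0.008 m and z of hook_foot in the frame of finger_hole below -0.008 m and contact force between hook and tray between 8 and 18 N), for 0.5 s.
At the end, for the whole second after the job is handed in: The tray stands at rest, drawn out (by more than 76 mm) and the hook hangs in its stand at rest, upright within 0.1 rad, its collar on the mouth (handle's middle 35 mm above the mouth, within 5 mm) and within 14 mm of its place (x of tray in the frame of filter_box below -0.076 m and linear speed of tray below 0.005 m/s and distance between hook_foot and stand_mouth below 0.066 m and z of hook_grip in the frame of stand_mouth between 0.03 and 0.04 m and horizontal distance between hook_grip and stand_mouth below 0.014 m and angle between hook_grip's own z axis and vertical below 0.1 rad and linear speed of hook below 0.02 m/s and contact force between hook and tray below 0.1 N); the robot touches nothing.
It fails at once if the hook loads the tray with more than 25 N (contact force between hook and tray above 25 N).
It fails at once if the gripper or arm touches the tray (contact force between any of the fingers, the arm and tray above 1 N).
It fails at once if the can, the block or the puck is moved by more than 25 mm (distance of any of can, block, puck from where it was at the start of the episode above 0.025 m).
It fails at once if the can is knocked over (angle between can's own z axis and vertical above 0.3 rad).
It also fails if it takes over 64 s, if anything falls off the work surface, if the arm or the gripper's body presses on something with over 40 N, if the wrist force passes 120 N, or if a joint passes its speed limit or range.

ROBOT

A 6-joint arm with a two-finger parallel gripper is mounted at the origin on the work surface. World frame = base frame: x ahead of the robot, y to its left, z up, the work surface at z = 0. Lengths are in mm, angles in rad, forces in N, time in s.
With the tool pointing down it reaches from about 275 to 1000 mm from the base axis. Payload 8.4 kg.
Tool frame: the origin (TCP) lies on the centre line of the jaws, within the pads' length; the fingertips stand 14 mm ahead of it and the grasp point (between the pads) lies 5 mm behind it; z points along the fingers, y is the line along which they close (so a half turn about z gives the same grasp; the last joint's range is limited). The gripper opens to 85 mm and grips with 20 to 120 N. Pads are 22 mm wide; open, the fingers measure 114 mm over their backs; the gripper's body (76 mm by 85 mm) begins 54 mm behind the grasp point. The pads swing forward as they close: fully open they stand 13 mm farther back than shut.
Start: joints at [1.232, 0.353, 1.633, -0, 1.155, -0.002], TCP at [206.541, 589.889, 245.281] pointing down, gripper open.
Joint ranges: [-2.63, 2.63], [-0.92, 2.1], [0.06, 2.66], [-1.3, 4.44], [0, 2.69], [-3.02, 3.02]. Speed limits (rad/s): [2.22, 2.22, 2.79, 3.14, 3.14, 3.14].

INTERFACE

Orientations are given as [roll, pitch, yaw] about the fixed x, y, z axes, in that order (R = Rz(yaw) Ry(pitch) Rx(roll)).
In Python, from rig import r gives the robot as it stands.
- The arm moves only by the tool step_arm, never from a script. Its argument "plan" is text: rows parted by semicolons, each of 7 numbers parted by spaces: the turn, a rotation vector about the world's x, y, z in degrees, then the shift along the world's x, y, z in mm, then the closure in counts, from 0 (fully open) to 255 (shut). In form: rx ry rz x y z hand; .... A call has 1 to 8 rows; each row is the pose to reach, as a shift and turn from the pose commanded when the call began; what a row does not reach only later rows make up. A row lasts 1/10 s, in which the tool goes at most 50 mm and 8.59 degrees, less where a joint would pass 70% of its speed; a pose out of reach is approached as far as the arm can. A call with a gripper value outside its range is refused whole. The fingers move at their own pace and stop on an object; "force" is the grip in N (left out, the last holds). Time passes only in rows, so rows that repeat a pose let the fingers close. It gives the time, the measured TCP pose, the force, the opening and the grip force at its end, in the units of the state.
- r.sense(): the state, without advancing time (a new reading comes with each control period).
- r.grab_frame(name): name is "side" or "top"; returns (picture, depth): 420x560x3 uint8, red, green, blue; 420x560 float32, mm along the optical axis (not along the pixel's ray), 0 where there is no reading.
- r.get_calibration(name): a dict with "K" (3x3 intrinsics, pixels), "world_from_camera" (4x4, takes a point from camera to world coordinates). Camera axes: x right, y down, z forward; pixel columns grow to the right and rows downward; lengths in mm; the calibration is good to about 2 mm. A picture is of the moment at which its call begins. get_calibration takes no time and is no camera call.
- r.sign_off(): hands the job in; it is judged then, once.
The state is a dict: "clock": time; "qpos": joint angles; "qvel": joint speeds; "joint_efforts": joint torques, N m; "eef_pos": TCP position; "tcp_rot": TCP orientation; "contact_force": force on the tool from outside, world axes, zero at the start; "wrist_torque": the same for the moment, N m; "opening": opening from 0.0 (shut) to 1.0 (fully open); "grasp_force": force on a finger pad.
Only numpy, scipy, OpenCV 4.12 (cv2) and the standard library are available. Lean on these libraries where they do the work, as an engineer would, in place of code of your own. Each camera call takes 0.05 s, during which the arm holds its last target. There are 200 camera calls.

## Working session

There is one attempt and no reset: what is moved stays moved. The work goes in short steps, Python scripts to look and compute and a tool call to move; the robot and the scene stay as the last step left them, time stands still between calls to the robot, and variables do not carry over. Pictures are saved under pics/ and viewed, at most 10 in all, crops included, and the job is handed in when it is done.

Besides the shell and the picture viewer there is one more tool, called after "Request:" as a command line: name --argument value ..., lists and objects as JSON in quotes. step_arm: Moves the arm, as the interface text tells. Its arguments: {"type":"object","properties":{"plan":{"type":"string"},"force":{"type":"number"}},"required":["plan"]}

```bash
mkdir -p pics; cat > h.py <<'E'
from rig import r
import numpy as np, cv2
def grab(n):
    p,d=r.grab_frame(n); np.savez(f'{n}.npz',p=p,d=d); return p,d
def cloud(n):
    z=np.load(n+'.npz'); d=z['d']; c=r.get_calibration(n); K=np.array(c['K']); T=np.array(c['world_from_camera'])
    v,u=np.mgrid[:420,:560]; P=np.stack([(u-K[0,2])/K[0,0]*d,(v-K[1,2])/K[1,1]*d,d],-1)
    W=P@T[:3,:3].T+T[:3,3]; W[d==0]=np.nan
    return z['p'],W
E
python3 - <<'E'
from h import *
s=r.sense(); print(s)
a=grab('side')[0];b=grab('top')[0]
cv2.imwrite('pics/side0.png',a[:,:,::-1]);cv2.imwrite('pics/top0.png',b[:,:,::-1])
for n in('side','top'): print(np.round(r.get_calibration(n)['world_from_camera'],2),r.get_calibration(n)['K'])
E
```

```text
{'clock': 0.0, 'qpos': array([ 1.23160835e+00,  3.53682683e-01,  1.63414910e+00, -1.01405778e-05,
        1.15524248e+00, -2.36524432e-03]), 'qvel': array([1.08453174e-03, 1.20829693e-03, 5.85116043e-04, 4.07195570e-04,
       3.73948849e-04, 5.78793931e-05]), 'joint_efforts': array([-3.19324236e-04, -6.05229735e+01, -3.42071056e+01, -7.89407477e-05,
        9.14389151e-03, -6.76246736e-05]), 'eef_pos': array([206.37856325, 589.43338109, 244.53371843]), 'tcp_rot': array([-3.14011103e+00,  5.76708050e-06,  2.80477402e+00]), 'contact_force': array([ 0.47250678,  0.64105912, -0.81914155]), 'wrist_torque': array([-0.00312284, -0.00114731,  0.02577619]), 'grasp_force': 0.0, 'opening': 0.9975706460754633}
[[-9.4000e-01 -1.8000e-01  3.0000e-01  3.1263e+02]
 [-3.5000e-01  5.1000e-01 -7.8000e-01  6.6839e+02]
 [-1.0000e-02 -8.4000e-01 -5.4000e-01  5.7785e+02]
 [ 0.0000e+00  0.0000e+00  0.0000e+00  1.0000e+00]] [[397.60741295   0.         284.81604151]
 [  0.         397.60741295 207.5467607 ]
 [  0.           0.           1.        ]]
[[-3.0000e-02 -9.9000e-01  1.1000e-01  4.2098e+02]
 [-1.0000e+00  2.0000e-02 -2.0000e-02 -2.4800e+01]
 [ 2.0000e-02 -1.1000e-01 -9.9000e-01  1.2942e+03]
 [ 0.0000e+00  0.0000e+00  0.0000e+00  1.0000e+00]] [[412.17248789   0.         287.70898399]
 [  0.         412.17248789 210.73552923]
 [  0.           0.           1.        ]]
```

View pics/side0.png

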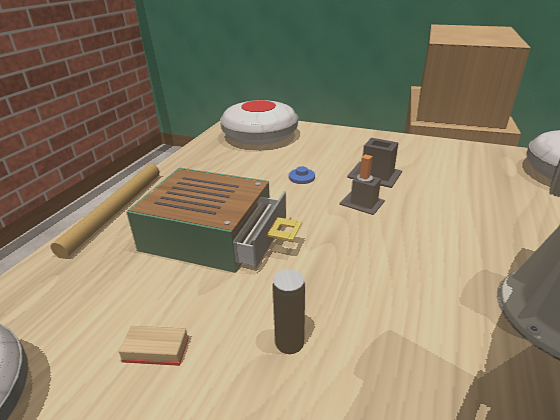

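View pics/top0.png

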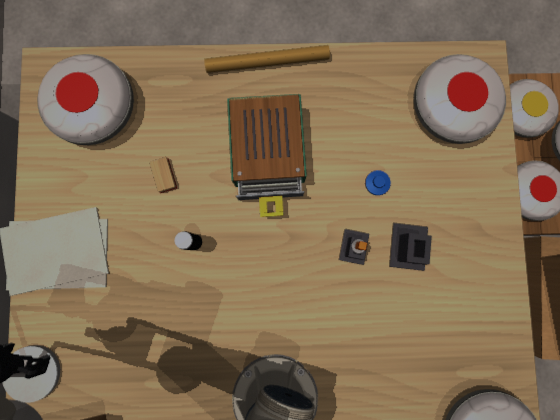

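The side view shows the box (205,215), the yellow lip (286,229), and the orange handle (367,165) in a small stand (363,190). A bigger, empty stand is behind it (380,160). In the top view, the candidates are the small stand with the hook (354,246) and the large stand (410,247). The small one fits because the hook hangs in it; I'll confirm it in an enlarged crop.

```bash
python3 - <<'E'
from h import *
for n in('top','side'):
    p,W=cloud(n); hsv=cv2.cvtColor(p,cv2.COLOR_RGB2HSV).astype(int); H,S,V=hsv[...,0],hsv[...,1],hsv[...,2]; z=W[...,2]
    def rep(name,m):
        m=m&np.isfinite(z); q=W[m]
        if len(q)<5: print(n,name,len(q));return
        c,sz,a=cv2.minAreaRect(q[:,:2].astype(np.float32))
        print(n,name,len(q),'mean',q.mean(0).round(1),'rect',np.round(c,1),np.round(sz,1),round(a,1),'z',np.percentile(q[:,2],[5,50,95]).round(1))
    v,u=np.mgrid[:420,:560]
    rx=(W[...,0]>200)
    rep('lip',(H>24)&(H<35)&(S>150)&(V>100)&(z>50)&(z<70)&rx)
    near=(abs(u-(361 if n=='top' else 366))<30)&(abs(v-(245 if n=='top' else 170))<35)
    rep('handle',(H>4)&(H<16)&(S>170)&near&(z>85))
    rep('handletop',(H>4)&(H<16)&(S>150)&near&(z>133))
    c=(abs(u-354)<22)&(abs(v-246)<22) if n=='top' else (abs(u-363)<25)&(abs(v-192)<22)
    dark=(V<95)&(S<110)
    rep('base',c&dark&(z>2)&(z<13)); rep('standtop',c&dark&(z>68)&(z<79))
    # big box top
    rep('boxtop',(z>102)&(z<117)&(abs(u-266)<50)&(abs(v-138)<60) if n=='top' else (z>102)&(z<117)&(u>120)&(u<280)&(v>160)&(v<230))
    rep('traytop',(z>84)&(z<97)&(abs(u-268)<40)&(abs(v-190)<15) if n=='top' else (z>84)&(z<97)&(u>230)&(u<290)&(v>185)&(v<260))
    rep('can',(z>120)&(abs(u-185)<25)&(abs(v-240)<15) if n=='top' else (z>120)&(abs(u-289)<25)&(abs(v-280)<25))
p=np.load('top.npz')['p'];q=np.load('side.npz')['p']
A=cv2.resize(p[180:280,240:440],(800,400),interpolation=cv2.INTER_CUBIC)
B=cv2.resize(q[130:260,220:420],(308,200)); 
B=cv2.resize(q[130:225,330:415],(180,200)); C=cv2.resize(q[190:265,230:310],(213,200))
o=np.zeros((600,800,3),np.uint8);o[:400]=A;o[400:,:180]=B;o[400:,200:413]=C
cv2.imwrite('pics/crop1.png',o[:,:,::-1])
E
```

```text
top lip 346 mean [576.7  -2.1  61.9] rect [576.6  -2. ] [59.3 68.8] 2.6 z [57.6 61.8 66. ]
top handle 64 mean [ 448.3 -255.1  134.9] rect [ 449.1 -256. ] [21.7 20.5] 76.3 z [107.1 139.6 143.7]
top handletop 49 mean [ 448.6 -257.3  140.6] rect [ 449.1 -256.3] [21.2 20.4] 76.3 z [135.8 141.1 143.9]
top base 394 mean [ 452.2 -250.8    7.6] rect [ 448.4 -262.9] [92.3 99.7] 77.2 z [ 3.   7.7 11.6]
top standtop 135 mean [ 438.1 -250.6   75.9] rect [ 443.9 -255.6] [48.2 59.8] 77.6 z [71.9 76.4 78.8]
top boxtop 6100 mean [774.7   6.7 112. ] rect [777.2   6.6] [252.2 220.7] 2.3 z [108.2 112.1 115.5]
top traytop 143 mean [609.3  -1.4  92.7] rect [610.9  -8.4] [ 43.5 211.8] 14.0 z [85.7 93.4 96.5]
top can 301 mean [476.4 237.3 148.7] rect [476.7 238.7] [47.2 48.9] 44.7 z [132.8 151.1 155.6]
side lip 0
side handle 0
side handletop 22 mean [ 446.4 -254.8  139.3] rect [ 446.7 -254.9] [16.8 20.8] 86.1 z [136.5 139.4 141.1]
side base 130 mean [ 437.  -269.6    7.2] rect [ 452.4 -309.6] [117.5 207.3] 1.9 z [ 2.6  6.6 12.2]
side standtop 82 mean [ 438.1 -239.    72.1] rect [ 432.3 -241.2] [72.5 38.5] 27.5 z [68.3 71.8 76. ]
side boxtop 5751 mean [768.4  20.  109.9] rect [775.6   5.9] [253.  223.2] 2.4 z [107.9 110.1 111.7]
side traytop 239 mean [610.3   7.4  90. ] rect [6.281e+02 3.000e-01] [ 53.8 217.8] 4.1 z [84.7 91.  93.6]
side can 1011 mean [471.8 248.5 142.9] rect [474.5 241.6] [49.6 49.7] 76.8 z [123.5 149.2 151.3]
```

View pics/crop1.png

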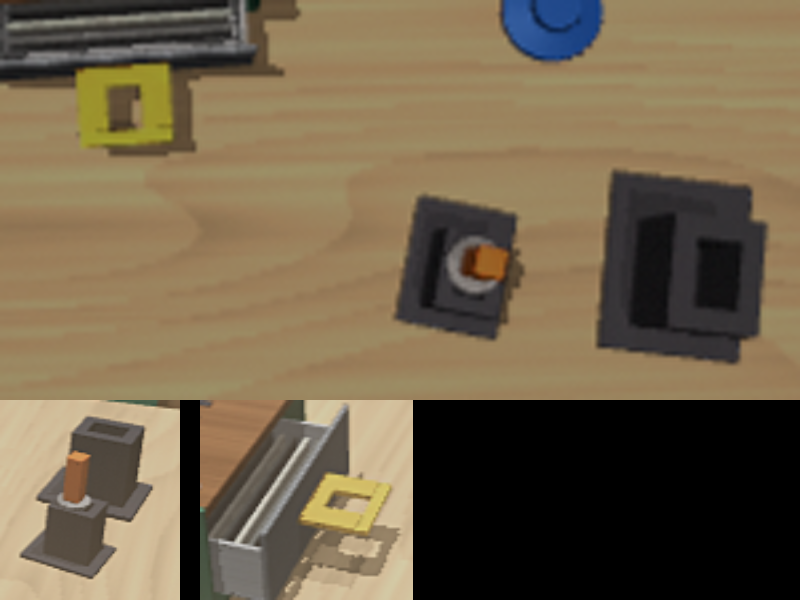

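The crop confirms it. The hook hangs in the small stand: collar at (478,265), block wall thicker on the robot side, measured top 48x60, so this is the 36x24 well. The big stand is empty. The lip hole is at crop (125,107). I'll refine the lip and stand with plane intersection.

```bash
cat >> h.py <<'E'
def plane(n,uv,h):
    c=r.get_calibration(n); K=np.array(c['K']); T=np.array(c['world_from_camera'])
    uv=np.asarray(uv,float); d=np.c_[(uv-K[[0,1],[2,2]])/K[[0,1],[0,1]],np.ones(len(uv))]@T[:3,:3].T
    return (T[:3,3]+d*((h-T[2,3])/d[:,2])[:,None])[:,:2]
def lip(n,box):
    p=np.load(n+'.npz')['p']; u0,u1,v0,v1=box; q=cv2.resize(p[v0:v1,u0:u1],None,fx=8,fy=8,interpolation=cv2.INTER_CUBIC)
    h=cv2.cvtColor(q,cv2.COLOR_RGB2HSV); m=cv2.inRange(h,(22,145,90),(36,255,255))
    cs,hi=cv2.findContours(m,cv2.RETR_CCOMP,cv2.CHAIN_APPROX_NONE)
    for c,g in sorted(zip(cs,hi[0]),key=lambda t:-len(t[0]))[:2]:
        uv=(c[:,0]+.5)/8-.5+[u0,v0]; X=plane(n,uv,60).astype(np.float32); R=cv2.minAreaRect(X)
        print(n,'hole' if g[3]>=0 else 'outer',np.round(R[0],1),np.round(R[1],1),round(R[2],1))
E
python3 - <<'E'
from h import *
lip('top',(250,292,190,222)); lip('side',(262,310,212,246))
E
```

```text
top outer [576.1  -2.3] [61.6 72.6] 2.1
top hole [573.8  -2.5] [33.8 26.1] 1.8
side outer [543.8  19.6] [0.8 4. ] 19.5
side outer [544.5   4.4] [0.8 3.2] 19.2
```

Request:
step_arm --plan "0 0 -4.6 13.5 -47 0 0;0 0 -9.2 27 -94 0 0;0 0 -13.8 40.5 -141 0 0;0 0 -18.4 54 -188 0 0;0 0 -23 67.5 -235 0 0;0 0 -27.6 81 -282 0 0;0 0 -32.2 94.5 -329 0 0;0 0 -36.8 108 -376 0 0"

```text
clock: 0.9
eef_pos: [314.4, 212.0, 245.2]
tcp_rot: [3.141, 0.0, 2.16]
contact_force: [0.2, 0.3, 0.1]
opening: 1.001
grasp_force: 0.0
```

Request:
step_arm --plan "0 0 -4.6 13.5 -47 0 0;0 0 -9.2 27 -94 0 0;0 0 -13.8 40.5 -141 0 0;0 0 -18.4 54 -188 0 0;0 0 -23 67.5 -235 0 0;0 0 -27.6 81 -282 0 0;0 0 -32.2 94.5 -329 0 0;0 0 -36.8 108 -376 0 0"

```text
clock: 1.7
eef_pos: [422.5, -164.3, 245.3]
tcp_rot: [3.141, -0.0, 1.516]
contact_force: [1.6, 1.2, 0.1]
opening: 1.002
grasp_force: 0.0
```

Request:
step_arm --plan "0 0 -4.6 13 -46 0 0;0 0 -9.3 26.5 -92 0 0;0 0 -9.3 26.5 -92 -40 0;0 0 -9.3 26.5 -92 -75 0;0 0 -9.3 26.5 -92 -105 0;0 0 -9.3 26.5 -92 -125 0;0 0 -9.3 26.5 -92 -137 0;0 0 -9.3 26.5 -92 -137 0"

```text
clock: 2.5
eef_pos: [448.1, -253.6, 106.9]
tcp_rot: [-3.139, -0.001, 1.358]
contact_force: [0.3, 0.3, 0.5]
opening: 0.999
grasp_force: 0.0
```

```bash
python3 - <<'E'
from h import *
a=grab('side')[0]; o=cv2.resize(a[90:230,310:470],(640,560),interpolation=cv2.INTER_CUBIC)
cv2.imwrite('pics/grasp.png',o[:,:,::-1]); s=r.sense(); print(s['eef_pos'],s['tcp_rot'],s['contact_force'])
E
```

```text
[ 448.8453403  -253.97497897  108.05679701] [-3.14049729e+00 -3.62805743e-04  1.35791978e+00] [ 1.37651511 -0.40864306 -0.16678367]
```

View pics/grasp.png

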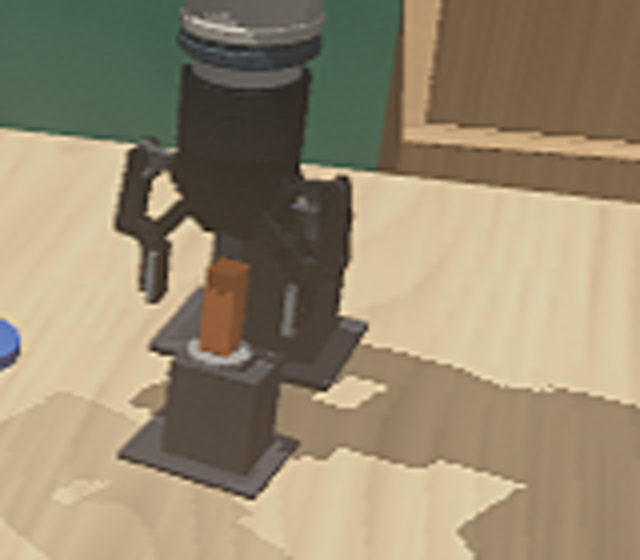

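The open fingers, at (150,285) and (295,310), straddle the handle at (225,305), above the collar. Closing now.

Request:
step_arm --plan "0 0 0 0 -1.5 0 60;0 0 0 0 -1.5 0 120;0 0 0 0 -1.5 0 180;0 0 0 0 -1.5 0 255;0 0 0 0 -1.5 0 255;0 0 0 0 -1.5 0 255;0 0 0 0 -1.5 0 255;0 0 0 0 -1.5 0 255" --force 70

```text
clock: 3.35
eef_pos: [449.3, -255.8, 108.9]
tcp_rot: [3.141, 0.0, 1.358]
contact_force: [-1.2, 1.7, 6.8]
opening: 0.247
grasp_force: 68.7
```

Request:
step_arm --plan "0 0 0 0 0 8 255;0 0 0 0 0 25 255;0 0 0 0 0 50 255;0 0 0 0 0 75 255;0 0 0 0 0 95 255;0 0 0 0 0 105 255;0 0 0 0 0 105 255"

```text
clock: 4.05
eef_pos: [449.7, -256.0, 214.6]
tcp_rot: [3.139, 0.001, 1.358]
contact_force: [-0.5, 0.4, -1.8]
opening: 0.249
grasp_force: 68.4
```

Request:
step_arm --plan "0 0 3 10 20 0 255;0 0 6 30 60 0 255;0 0 9 53 105 0 255;0 0 12 75 147 0 255;0 0 14.3 97 190 0 255;0 0 14.3 115 225 0 255;0 0 14.3 129.5 253 0 255;0 0 14.3 129.5 253 0 255"

```text
clock: 4.85
eef_pos: [579.5, 0.7, 211.8]
tcp_rot: [-3.141, -0.001, 1.611]
contact_force: [-0.2, -0.7, -2.4]
opening: 0.251
grasp_force: 68.6
```

```bash
python3 - <<'E'
from h import *
a=grab('side')[0];b=grab('top')[0]
o=np.zeros((600,800,3),np.uint8)
o[:600,:450]=cv2.resize(a[120:280,220:340],(450,600),interpolation=cv2.INTER_CUBIC)
o[:350,450:]=cv2.resize(b[165:235,235:305],(350,350),interpolation=cv2.INTER_CUBIC)
cv2.imwrite('pics/over.png',o[:,:,::-1]); s=r.sense(); print(s['eef_pos'],s['tcp_rot'],s['contact_force'],s['opening'])
c=r.get_calibration('side');K=np.array(c['K']);T=np.linalg.inv(c['world_from_camera'])
x,y,_=s['eef_pos'];z=s['eef_pos'][2]
for nm,dz in(('foot',-91.2),('collarbottom',-33)):
    q=T@[x,y,z+dz,1]; q=K@q[:3]; q=q[:2]/q[2]; print(nm,q,(q-[220,120])*3.75)
E
```

```text
[577.76667282  -2.1536542  211.78945653] [-3.13904658e+00  2.21886461e-04  1.60927375e+00] [-0.86726188 -0.1260534  -1.61417121] 0.246937912676688
foot [282.15578438 204.59036345] [233.08419142 317.21386294]
collarbottom [281.64803554 180.82775081] [231.18013326 228.10406553]
```

View pics/over.png

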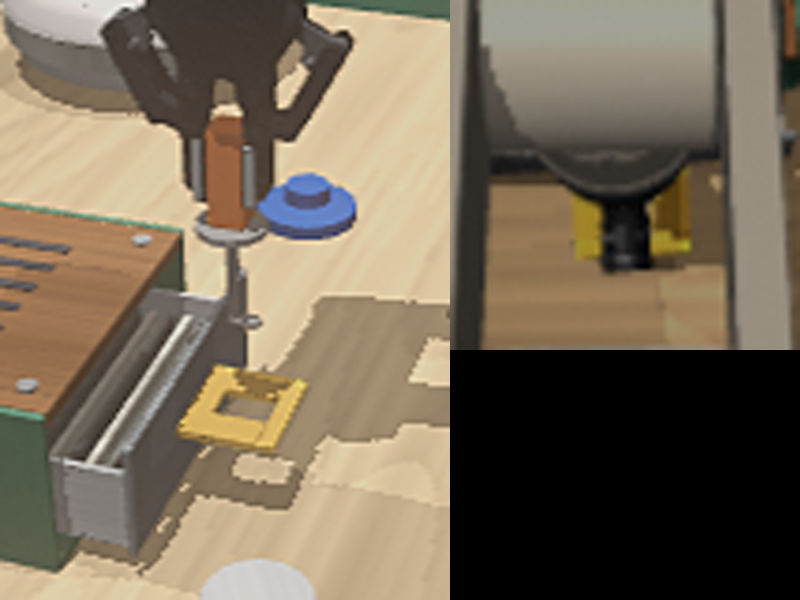

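Side crop: the hook hangs vertically, bend at (237,320), foot pointing to the robot, hole centre at about (250,405). I'll cross-check the hole with the side camera and lower part way.

```bash
python3 - <<'E'
from h import *
for q in((250,405),(215,410),(235,388),(287,396),(268,418)): print(q,plane('side',[(220+q[0]/3.75,120+q[1]/3.75)],60).round(1))
E
```

```text
(250, 405) [[568.7  -3.5]]
(215, 410) [[586.4   8.2]]
(235, 388) [[583.3 -16.9]]
(287, 396) [[551.  -19.5]]
(268, 418) [[554.2   5.2]]
```

Request:
step_arm --plan "0 0 0 0.5 0 -12 255;0 0 0 0.5 0 -24 255;0 0 0 0.5 0 -34 255;0 0 0 0.5 0 -42 255;0 0 0 0.5 0 -46 255;0 0 0 0.5 0 -46 255"

```text
clock: 5.55
eef_pos: [578.6, -2.8, 166.5]
tcp_rot: [-3.14, -0.0, 1.607]
contact_force: [0.4, -0.5, -1.7]
opening: 0.249
grasp_force: 68.6
```

```bash
python3 - <<'E'
from h import *
a=grab('side')[0]
cv2.imwrite('pics/over2.png',cv2.resize(a[170:260,240:340],(800,600)[:1]+(600,),interpolation=cv2.INTER_CUBIC)[:,:,::-1]); s=r.sense(); print(s['eef_pos'],s['contact_force'])
E
```

```text
[578.9824595   -2.72571648 167.08963418] [-0.55996245  0.18772295 -2.65093921]
```

View pics/over2.png

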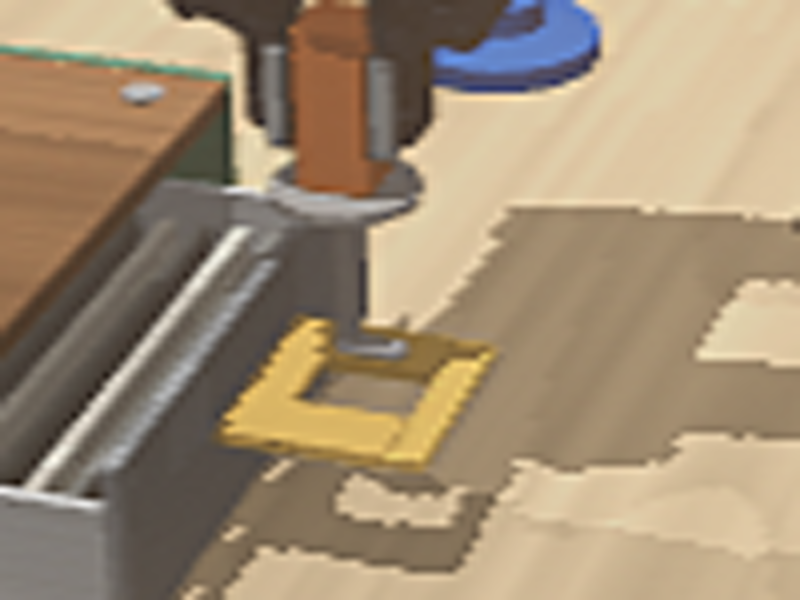

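The foot tip is at (345–405,348), about 15 mm above the lip. It will land near row 385, within the hole (312–425, rows 370–408). Lowering slowly.

Request:
step_arm --plan "0 0 0 0 0 -5 255;0 0 0 0 0 -10 255;0 0 0 0 0 -14 255;0 0 0 0 0 -18 255"

```text
clock: 6.0
eef_pos: [579.0, -2.6, 148.9]
tcp_rot: [-3.142, -0.0, 1.608]
contact_force: [-0.5, -0.9, -2.1]
opening: 0.248
grasp_force: 68.6
```

Request:
step_arm --plan "0 0 0 0 0 -5 255;0 0 0 0 0 -10 255;0 0 0 0 0 -15 255;0 0 0 0 0 -20 255;0 0 0 0 0 -20 255;0 0 0 0 0 -20 255"

```text
clock: 6.6
eef_pos: [579.0, -2.6, 129.2]
tcp_rot: [-3.141, -0.0, 1.608]
contact_force: [-0.7, -0.3, -1.2]
opening: 0.245
grasp_force: 68.6
```

Request:
step_arm --plan "0 0 0 -4 -0.1 0 255;0 0 0 -8 -0.3 0 255;0 0 0 -11 -0.4 0 255;0 0 0 -13 -0.5 0 255;0 0 0 -15 -0.5 0 255;0 0 0 -17 -0.6 0 255;0 0 0 -19 -0.7 0 255;0 0 0 -21 -0.8 0 255"

```text
clock: 7.4
eef_pos: [558.7, -3.4, 129.5]
tcp_rot: [3.14, -0.0, 1.607]
contact_force: [3.4, 0.8, -4.1]
opening: 0.251
grasp_force: 68.4
```

Request:
step_arm --plan "0 0 0 -2 -0.1 0 255;0 0 0 -4 -0.1 0 255;0 0 0 -6 -0.2 0 255;0 0 0 -8 -0.3 0 255;0 0 0 -10 -0.4 0 255;0 0 0 -12 -0.4 0 255;0 0 0 -14 -0.5 0 255;0 0 0 -16 -0.6 0 255"

```text
clock: 8.2
eef_pos: [541.9, -4.0, 129.4]
tcp_rot: [3.141, 0.0, 1.607]
contact_force: [3.1, 0.1, -1.5]
opening: 0.255
grasp_force: 68.4
```

Request:
step_arm --plan "0 0 0 -2 -0.1 0 255;0 0 0 -4 -0.1 0 255;0 0 0 -6 -0.2 0 255;0 0 0 -8 -0.3 0 255;0 0 0 -10 -0.4 0 255;0 0 0 -12 -0.4 0 255;0 0 0 -14 -0.5 0 255"

```text
clock: 8.9
eef_pos: [527.9, -4.5, 129.3]
tcp_rot: [3.141, 0.0, 1.608]
contact_force: [3.2, 0.9, -1.1]
opening: 0.245
grasp_force: 68.5
```

Request:
step_arm --plan "0 0 0 -1.5 -0.1 0 255;0 0 0 -3 -0.1 0 255;0 0 0 -4.5 -0.2 0 255"

```text
clock: 9.2
eef_pos: [523.5, -4.7, 129.3]
tcp_rot: [3.142, 0.0, 1.607]
contact_force: [3.4, -0.3, -0.4]
opening: 0.247
grasp_force: 68.5
```

Request:
step_arm --plan "0 0 0 -1 -0.1 0 255;0 0 0 -2 -0.1 0 255;0 0 0 -3 -0.2 0 255"

```text
clock: 9.5
eef_pos: [520.5, -4.9, 129.3]
tcp_rot: [3.142, -0.0, 1.607]
contact_force: [2.8, 0.5, -0.5]
opening: 0.249
grasp_force: 68.5
```

Request:
step_arm --plan "0 0 0 -0.7 0 0 255;0 0 0 -1.4 -0.1 0 255;0 0 0 -2 -0.1 0 255"

```text
clock: 9.8
eef_pos: [518.5, -5.0, 129.3]
tcp_rot: [-3.142, -0.0, 1.607]
contact_force: [3.1, -0.4, -0.6]
opening: 0.242
grasp_force: 68.5
```

Request:
step_arm --plan "0 0 0 -0.7 0 0 255;0 0 0 -1.4 -0.1 0 255;0 0 0 -2 -0.1 0 255"

```text
clock: 10.1
eef_pos: [516.5, -5.1, 129.3]
tcp_rot: [-3.142, -0.0, 1.607]
contact_force: [2.9, 0.3, -1.1]
opening: 0.25
grasp_force: 68.5
```

Request:
step_arm --plan "0 0 0 -0.8 0 0 255;0 0 0 -1.6 -0.1 0 255;0 0 0 -2.4 -0.1 0 255"

```text
clock: 10.4
eef_pos: [514.1, -5.2, 129.3]
tcp_rot: [-3.142, -0.0, 1.607]
contact_force: [2.3, 0.8, -1.3]
opening: 0.251
grasp_force: 68.5
```

Request:
step_arm --plan "0 0 0 -0.8 0 0 255;0 0 0 -1.6 -0.1 0 255;0 0 0 -2.4 -0.1 0 255"

```text
clock: 10.7
eef_pos: [511.7, -5.3, 129.3]
tcp_rot: [-3.142, -0.0, 1.607]
contact_force: [3.3, 1.5, -0.2]
opening: 0.248
grasp_force: 68.5
```

Request:
step_arm --plan "0 0 0 -0.8 0 0 255;0 0 0 -1.6 -0.1 0 255;0 0 0 -2.4 -0.1 0 255"

```text
clock: 11.0
eef_pos: [509.3, -5.4, 129.3]
tcp_rot: [3.142, -0.0, 1.608]
contact_force: [3.6, 0.2, -0.8]
opening: 0.251
grasp_force: 68.5
```

Request:
step_arm --plan "0 0 0 -0.8 0 0 255;0 0 0 -1.6 -0.1 0 255;0 0 0 -2.4 -0.1 0 255"

```text
clock: 11.3
eef_pos: [506.9, -5.5, 129.3]
tcp_rot: [-3.142, -0.0, 1.607]
contact_force: [2.4, 0.8, -1.5]
opening: 0.25
grasp_force: 68.5
```

Request:
step_arm --plan "0 0 0 -0.8 0 0 255;0 0 0 -1.6 -0.1 0 255;0 0 0 -2.4 -0.1 0 255"

```text
clock: 11.6
eef_pos: [504.5, -5.6, 129.3]
tcp_rot: [3.142, -0.0, 1.607]
contact_force: [2.5, -0.1, -1.7]
opening: 0.25
grasp_force: 68.5
```

Request:
step_arm --plan "0 0 0 -0.8 0 0 255;0 0 0 -1.6 -0.1 0 255;0 0 0 -2.4 -0.1 0 255"

```text
clock: 11.9
eef_pos: [502.1, -5.7, 129.3]
tcp_rot: [3.142, -0.0, 1.607]
contact_force: [2.8, 0.5, -0.6]
opening: 0.253
grasp_force: 68.5
```

Request:
step_arm --plan "0 0 0 -0.8 0 0 255;0 0 0 -1.6 -0.1 0 255;0 0 0 -2.4 -0.1 0 255"

```text
clock: 12.2
eef_pos: [499.7, -5.8, 129.3]
tcp_rot: [3.142, -0.0, 1.608]
contact_force: [2.0, 2.0, -0.9]
opening: 0.244
grasp_force: 68.5
```

Request:
step_arm --plan "0 0 0 -0.8 0 0 255;0 0 0 -1.6 -0.1 0 255;0 0 0 -2.4 -0.1 0 255"

```text
clock: 12.5
eef_pos: [497.3, -5.9, 129.3]
tcp_rot: [3.142, -0.0, 1.608]
contact_force: [3.0, 1.9, -1.5]
opening: 0.252
grasp_force: 68.5
```

Request:
step_arm --plan "0 0 0 -0.8 0 0 255;0 0 0 -1.6 -0.1 0 255;0 0 0 -2.4 -0.1 0 255"

```text
clock: 12.8
eef_pos: [494.9, -6.0, 129.3]
tcp_rot: [3.142, -0.0, 1.608]
contact_force: [3.3, 0.4, -0.7]
opening: 0.25
grasp_force: 68.5
```

Request:
step_arm --plan "0 0 0 -0.8 0 0 255;0 0 0 -1.6 -0.1 0 255;0 0 0 -2.4 -0.1 0 255"

```text
clock: 13.1
eef_pos: [492.5, -6.1, 129.3]
tcp_rot: [-3.142, -0.0, 1.607]
contact_force: [2.5, 0.9, -1.2]
opening: 0.25
grasp_force: 68.5
```

Request:
step_arm --plan "0 0 0 -0.8 0 0 255;0 0 0 -1.6 -0.1 0 255;0 0 0 -2.4 -0.1 0 255"

```text
clock: 13.4
eef_pos: [490.1, -6.2, 129.3]
tcp_rot: [-3.142, -0.0, 1.607]
contact_force: [2.8, 0.6, -1.4]
opening: 0.25
grasp_force: 68.5
```

Request:
step_arm --plan "0 0 0 -0.8 0 0 255;0 0 0 -1.6 -0.1 0 255;0 0 0 -2.4 -0.1 0 255"

```text
clock: 13.7
eef_pos: [487.7, -6.3, 129.3]
tcp_rot: [3.142, -0.0, 1.607]
contact_force: [2.9, 2.1, -1.7]
opening: 0.251
grasp_force: 68.5
```

Request:
step_arm --plan "0 0 0 -0.8 0 0 255;0 0 0 -1.6 -0.1 0 255;0 0 0 -2.4 -0.1 0 255"

```text
clock: 14.0
eef_pos: [485.7, -6.4, 129.3]
tcp_rot: [3.141, -0.0, 1.607]
contact_force: [5.0, 1.7, -2.4]
opening: 0.248
grasp_force: 68.5
```

Request:
step_arm --plan "0 0 0 -0.3 0 0 255;0 0 0 -0.6 0 0 255;0 0 0 -0.6 0 0 255"

```text
clock: 14.3
eef_pos: [485.5, -6.4, 129.4]
tcp_rot: [3.14, 0.0, 1.607]
contact_force: [3.8, 1.5, -3.8]
opening: 0.248
grasp_force: 68.4
```

Request:
step_arm --plan "0 0 0 -0.5 0 0 255;0 0 0 -1 0 0 255;0 0 0 -1 0 0 255"

```text
clock: 14.6
eef_pos: [485.2, -6.4, 129.5]
tcp_rot: [3.138, 0.0, 1.607]
contact_force: [7.3, 2.3, -6.3]
opening: 0.252
grasp_force: 68.5
```

Request:
step_arm --plan "0 0 0 -0.4 0 0 255;0 0 0 -0.8 0 0 255;0 0 0 -0.8 0 0 255"

```text
clock: 14.9
eef_pos: [485.0, -6.4, 129.6]
tcp_rot: [3.137, 0.0, 1.607]
contact_force: [8.6, 1.9, -7.0]
opening: 0.249
grasp_force: 68.6
```

```bash
python3 - <<'E'
from h import *
F=[]
for i in range(6):
    r.grab_frame('top') ; s=r.sense(); F.append(s['contact_force'])
print(np.mean(F,0),np.std(F,0),s['eef_pos'],s['clock'],s['tcp_rot'],s['wrist_torque'])
E
```

```text
[ 9.31809616  1.34068226 -7.38371227] [0.53832    0.31353284 0.85212583] [484.94430269  -6.36032268 129.58316235] 15.2 [3.13732315e+00 6.87604073e-05 1.60742192e+00] [ 0.45450869 -2.17762282  0.03421068]
```

Request:
step_arm --plan "0 0 0 -0.2 0 0 255;0 0 0 -0.2 0 0 255;0 0 0 -0.2 0 0 255;0 0 0 -0.2 0 0 255;0 0 0 -0.2 0 0 255;0 0 0 -0.2 0 0 255;0 0 0 -0.2 0 0 255;0 0 0 -0.2 0 0 255"

```text
clock: 16.0
eef_pos: [484.9, -6.3, 129.6]
tcp_rot: [3.137, 0.0, 1.607]
contact_force: [9.7, 1.7, -8.3]
opening: 0.25
grasp_force: 68.7
```

Request:
step_arm --plan "0 0 0 0 0 0 255;0 0 0 0 0 0 255;0 0 0 0 0 0 255;0 0 0 0 0 0 255;0 0 0 0 0 0 255;0 0 0 0 0 0 255"

```text
clock: 16.6
eef_pos: [485.0, -6.4, 129.6]
tcp_rot: [3.137, 0.0, 1.607]
contact_force: [9.3, 1.4, -8.3]
opening: 0.247
grasp_force: 68.7
```

Request:
step_arm --plan "0 0 0 2 0.1 -1 255;0 0 0 5 0.2 -2 255;0 0 0 9 0.3 -2 255;0 0 0 13 0.5 -2 255;0 0 0 17 0.6 -2 255;0 0 0 20 0.7 -2 255;0 0 0 20 0.7 -2 255;0 0 0 20 0.7 -2 255"

```text
clock: 17.4
eef_pos: [502.6, -5.7, 127.2]
tcp_rot: [-3.141, -0.0, 1.608]
contact_force: [-0.1, -0.5, -1.8]
opening: 0.248
grasp_force: 69.7
```

```bash
python3 - <<'E'
from h import *
a=grab('side')[0];s=r.sense(); print(s['eef_pos'],s['tcp_rot'],s['contact_force'])
cv2.imwrite('pics/unhook.png',cv2.resize(a[170:270,260:360],(600,600),interpolation=cv2.INTER_CUBIC)[:,:,::-1])
E
```

```text
[502.51751315  -5.71744181 127.20936085] [-3.14121446e+00 -7.33414386e-06  1.60753851e+00] [-0.30340415 -0.90223965 -1.37263358]
```

View pics/unhook.png

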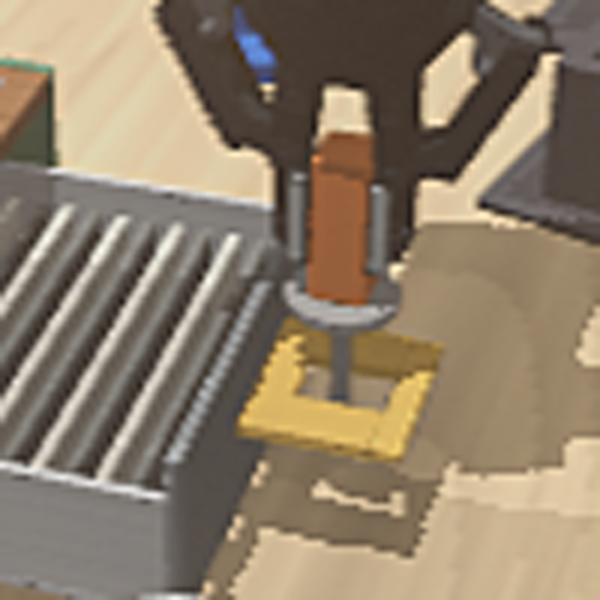

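The tray is well out. The shank (340,370) stands clear inside the hole (298–405), so the foot can come up.

Request:
step_arm --plan "0 0 0 0 0 4 255;0 0 0 0 0 8 255;0 0 0 0 0 13 255;0 0 0 0 0 18 255;0 0 0 0 0 24 255;0 0 0 0 0 30 255"

```text
clock: 18.05
eef_pos: [502.8, -5.7, 157.9]
tcp_rot: [3.141, 0.0, 1.607]
contact_force: [0.2, -0.6, -0.7]
opening: 0.246
grasp_force: 69.7
```

Request:
step_arm --plan "0 0 0 0 0 12 255;0 0 0 0 0 30 255;0 0 0 0 0 50 255;0 0 0 0 0 60 255;0 0 0 0 0 60 255"

```text
clock: 18.55
eef_pos: [503.7, -5.7, 219.0]
tcp_rot: [3.138, 0.0, 1.607]
contact_force: [-0.0, 0.1, -2.2]
opening: 0.25
grasp_force: 69.8
```

Request:
step_arm --plan "0 0 -3 -5 -22 0 255;0 0 -6 -14 -65 0 255;0 0 -9 -24 -110 0 255;0 0 -12 -33 -155 0 255;0 0 -14.3 -42 -198 0 255;0 0 -14.3 -50 -232 0 255;0 0 -14.3 -53.7 -250 0 255;0 0 -14.3 -53.7 -250 0 255"

```text
clock: 19.35
eef_pos: [448.1, -257.7, 216.4]
tcp_rot: [-3.141, 0.0, 1.355]
contact_force: [-0.1, 0.9, -1.8]
opening: 0.253
grasp_force: 69.7
```

Request:
step_arm --plan "0 0 0 0 0 -6 255;0 0 0 0 0 -14 255;0 0 0 0 0 -20 255;0 0 0 0 0 -20 255;0 0 0 0 0 -20 255"

```text
clock: 19.85
eef_pos: [449.1, -255.1, 197.0]
tcp_rot: [-3.141, -0.0, 1.359]
contact_force: [0.2, -0.3, -1.3]
opening: 0.246
grasp_force: 69.7
```

```bash
python3 - <<'E'
from h import *
a=grab('side')[0];s=r.sense(); print(s['eef_pos'],s['tcp_rot'],s['contact_force'],s['clock'])
cv2.imwrite('pics/back.png',cv2.resize(a[110:220,320:420],(545,600),interpolation=cv2.INTER_CUBIC)[:,:,::-1])
E
```

```text
[ 449.2423118  -255.32001233  197.26436036] [-3.14149364e+00 -4.45334441e-05  1.35866000e+00] [-0.94705826 -0.64247688 -2.32208428] 19.9
```

View pics/back.png

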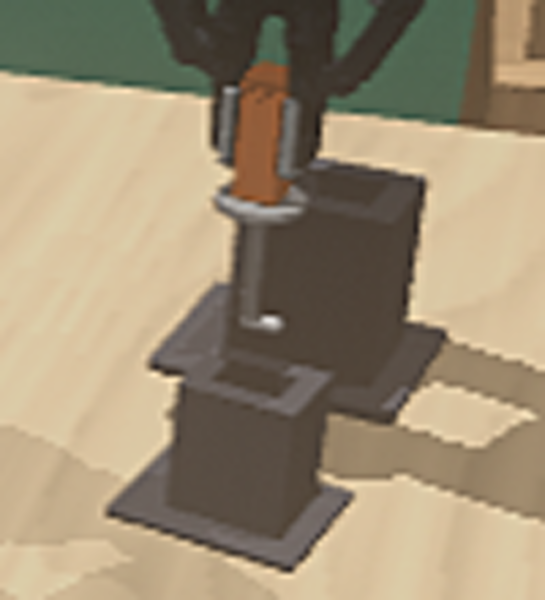

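The hook is upright, with the foot at (245–282,322) over the well mouth (215–300, 375). Lowering.

Request:
step_arm --plan "0 0 0 0 -0.5 -8 255;0 0 0 0 -0.5 -16 255;0 0 0 0 -0.5 -24 255;0 0 0 0 -0.5 -32 255;0 0 0 0 -0.5 -37 255;0 0 0 0 -0.5 -40 255"

```text
clock: 20.5
eef_pos: [448.7, -256.1, 156.5]
tcp_rot: [-3.141, -0.0, 1.358]
contact_force: [0.1, 0.8, -2.0]
opening: 0.249
grasp_force: 69.7
```

```bash
python3 -c "
from rig import r
s=r.sense(); print(s['eef_pos'],s['contact_force'])"
```

```text
[ 448.74693485 -256.09207691  156.48859084] [ 0.08355147  0.81895828 -1.97594776]
```

In the well (foot z≈65) and contact-free.

Request:
step_arm --plan "0 0 0 0.4 0.2 -8 255;0 0 0 0.4 0.2 -18 255;0 0 0 0.4 0.2 -28 255;0 0 0 0.4 0.2 -36 255;0 0 0 0.4 0.2 -41 255;0 0 0 0.4 0.2 -44 255;0 0 0 0.4 0.2 -44 255"

```text
clock: 21.2
eef_pos: [449.3, -255.9, 112.9]
tcp_rot: [-3.141, -0.0, 1.358]
contact_force: [0.1, 0.2, -1.7]
opening: 0.249
grasp_force: 69.7
```

Request:
step_arm --plan "0 0 0 0 0 -1 255;0 0 0 0 0 -2 255;0 0 0 0 0 -3 255;0 0 0 0 0 -3 255"

```text
clock: 21.6
eef_pos: [449.4, -256.0, 110.3]
tcp_rot: [3.142, 0.0, 1.358]
contact_force: [-0.3, -0.1, -1.3]
opening: 0.251
grasp_force: 69.7
```

Request:
step_arm --plan "0 0 0 0 0 -0.7 255;0 0 0 0 0 -1.4 255;0 0 0 0 0 -2 255;0 0 0 0 0 -2 255"

```text
clock: 22.0
eef_pos: [449.5, -256.0, 108.9]
tcp_rot: [3.141, 0.0, 1.358]
contact_force: [-3.0, 1.4, 7.4]
opening: 0.253
grasp_force: 71.1
```

The collar is on the mouth at the original height. Releasing and withdrawing.

Request:
step_arm --plan "0 0 0 0 0 0.5 190;0 0 0 0 0 0.5 150;0 0 0 0 0 0.5 100;0 0 0 0 0 0.5 50;0 0 0 0 0 0.5 0;0 0 0 0 0 0.5 0;0 0 0 0 0 0.5 0;0 0 0 0 0 0.5 0"

```text
clock: 22.8
eef_pos: [449.5, -256.0, 108.8]
tcp_rot: [3.142, -0.0, 1.358]
contact_force: [-0.2, 0.1, 0.3]
opening: 0.999
grasp_force: 0.0
```

Request:
step_arm --plan "0 0 0 0 0 10 0;0 0 0 0 0 25 0;0 0 0 0 0 45 0;0 0 0 0 0 75 0;0 0 0 0 0 110 0;0 0 0 -20 0 130 0;0 0 0 -60 0 130 0;0 0 0 -90 0 130 0"

```text
clock: 23.6
eef_pos: [358.2, -255.8, 240.0]
tcp_rot: [3.14, 0.001, 1.359]
contact_force: [0.1, -0.2, -0.3]
opening: 0.997
grasp_force: 0.0
```

```bash
python3 - <<'E'
from h import *
a=grab('side')[0]; grab('top'); s=r.sense(); print(s['eef_pos'],s['opening'],s['contact_force'],s['clock'])
cv2.imwrite('pics/end.png',a[:,:,::-1])
lip('top',(250,300,190,250))
E
```

```text
[ 356.28387325 -255.3504109   239.38946   ] 0.9975272698536278 [ 0.51083398  0.11752519 -0.03737854] 23.7
top outer [501.9  -5.5] [61.5 72.4] 3.1
top hole [500.   -5.2] [33.4 26.4] 0.9
```

View pics/end.png

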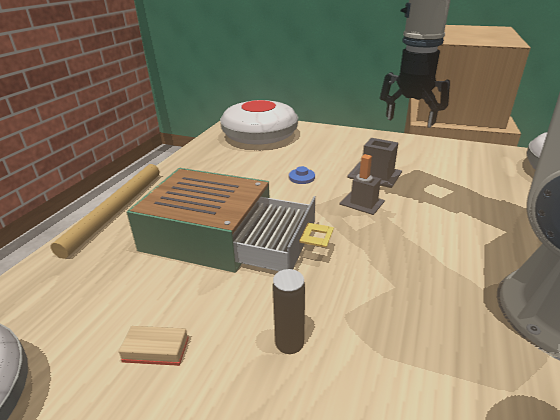

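The hook is back in its stand at (366,165) and the tray is drawn out, with the lip at (317,235). The can, block and puck haven't moved. The gripper is clear.

```bash
python3 -c "
from rig import r
print(r.sign_off())"
```

```text
the job is handed in; nothing more can be done
None
```

The job is handed in, and sign-off gave no verdict. The tray is drawn out about 114 mm against its stop, held over 1 s at about 11–12 N (estimated from the wrist force), and the hook is back upright in its stand with nothing else disturbed.

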